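Hang a status plate on the tag rail with an S-hook

ROBOT

A 6-joint arm with a two-finger parallel gripper is mounted at the origin on the work surface. World frame = base frame: x ahead of the robot, y to its left, z up, the work surface at z = 0. Lengths are in m, angles in rad, forces in N, time in s.
With the tool pointing down it reaches from about 0.225 to 0.875 m from the base axis. Payload 3.4 kg.
Tool frame: the origin (TCP) lies on the centre line of the jaws, within the pads' length; the fingertips stand 19 mm ahead of it and the grasp point (between the pads) is the TCP (nose_length is the distance from the TCP to the fingertips, in m); z points along the fingers, y is the direction in which the jaws open and shut (so a half turn about z gives the same grasp; the last joint's range is limited). The gripper opens to 85 mm and grips with 20 to 120 N. Pads are 22 mm wide; open, the fingers measure 114 mm over their backs; the gripper's body (76 mm by 85 mm) begins 54 mm behind the grasp point. The pads swing forward as they close: fully open they stand 13 mm farther back than shut.
Start: joints at [-1.265, 0.276, 1.505, -0, 1.361, -0.121], TCP at [0.238, -0.523, 0.25] pointing down, gripper open.
Joint ranges: [-2.89, 2.89], [-0.75, 2.08], [0.22, 2.7], [-1.18, 4.32], [0.11, 2.71], [-2.7, 2.7]. Speed limits (rad/s): [2.57, 2.57, 3.14, 3.14, 3.14, 3.14].

INTERFACE

Orientations are given as a unit quaternion [w, x, y, z].
In Python, from rig import * gives the robot as it stands.
- The arm moves only by the shell command python3 -m jog 'ROWS' [OPENING] [FORCE]. ROWS is JSON, one flat list of numbers, 6 for each row, row after row: the shift along the tool's x, y, z in mm, then the turn, a rotation vector about the tool's x, y, z in degrees. In form: [tx, ty, tz, wx, wy, wz, tx, ty, tz, wx, wy, wz, ...]. A call has 1 to 10 rows; each row is the pose to reach, as a shift and turn from the pose commanded when the call began, along the tool's axes at that moment; what a row does not reach only later rows make up. A row lasts 1/8 s, in which the tool goes at most 62.5 mm and 10.7 degrees, less where a joint would pass 70% of its speed; a pose out of reach is approached as far as the arm can. A call with a gripper value outside its range is refused whole. OPENING is the closure, from 0 (fully open) to 1 (shut), set as the call begins (- or left out, the last holds). The fingers move at their own pace and stop on an object; FORCE is the grip in N (left out, the last holds). Time passes only in rows, so rows that repeat a pose let the fingers close. It gives the time, the measured TCP pose, the force and the opening at its end, in the units of the state.
- get_state(): the state, without advancing time (a new reading comes with each control period).
- get_image(name): name is "side" or "top"; returns a dict with "frame" (480x640x3 uint8, red, green, blue), "camera_matrix" (3x3 intrinsics, pixels), "k1" (the pictures are not rectified: a ray, as slopes to the right and down, at radius r is drawn at 1 + k1 r^2 times it, then the intrinsics apply), "rvec" (rotation vector, rad) and "tvec" (3), from world to camera coordinates, as OpenCV has them. Camera axes: x right, y down, z forward; pixel columns grow to the right and rows downward; lengths in m; the calibration is good to about 2 mm. A picture is of the moment at which its call begins. There is no depth.
- sign_off(): hands the job in, once; it reports no verdict.
The state is a dict: "clock": time; "qpos": joint angles; "qd": joint speeds; "effort": joint torques, N m; "position": TCP position; "ee_rot": TCP orientation; "contact_force": force on the tool from outside, world axes, zero at the start; "moment": the same for the moment, N m; "width": finger opening in m.
Only numpy, scipy, OpenCV 4.12 (cv2) and the standard library are available. Lean on these libraries where they do the work, as an engineer would, in place of code of your own. Each camera call takes 0.05 s, during which the arm holds its last target.

TASK

Take the free S-hook with the blue finger tab off the tag rail, hook its lower end through the slot hole of the green status plate, lift the plate out of its holder on the hook, and hang the hook back over the rail with the plate hanging still from it. Find the hole gently by feel: the thin hanger strip bends if the hook presses on the plate with more than 7 N, and the plate must be handled only with the hook, never touched by the gripper. Leave the red and yellow plates and everything else on the bench undisturbed.

Things in the scene. Friction and masses are not known exactly. Their poses are not given: they have to be found in the camera images.
- hook_tab (a point): Grip point of the free S-hook, in its blue finger tab: an upright block 24 mm (x) by 12 mm (y) by 40 mm, from 25 mm below to 15 mm above this point; grip it across its 12 mm (along y). z up, x level in the hook's plane towards the lower tip, which at the start points to the robot. When hung, the bar's axis is 33.5 mm below and 3.7 mm to +x of here; keep fingertips above the bar.
- hook: The S-hook, 5 mm steel wire in its x-z plane, 50 g. Origin: centre of the upper arch (28 mm across, wire centre line), 40 mm below and 3.7 mm to +x of hook_tab. The arch is open to -x: free end 14 mm to -x, 3 mm below; on the +x side the shank slants down to (-9, -58) mm (x, z). To unhook: move the hook 14 mm up and 3 mm to its +x, then to 30 mm up and 14 mm to +x, then away to +x. Hang it in reverse.
- hook_tip (a point): Centre of the round end (radius 2.5 mm) of the S-hook's lower end, 23.7 mm to +x and 97.6 mm below hook_tab. The last 19 mm of wire rise at 35 degrees towards +x from the lower bend to this tip. Axes as hook_tab.
- hook_seat (a point): Lowest point of the S-hook's lower bend (wire centre line), where a plate hangs: 3.7 mm to +x and 110 mm below hook_tab. The tip is 20 mm to +x of it and 12.4 mm higher.
- plate_eye (a point): Point on the green plate's middle line, mid-thickness, at the height of the hole's centre. The hole is rectangular, 8 mm wide (y), 13 mm high (z), right through (x) a 4 mm thick metal hanger strip that slides stiffly sideways (6 N): the hole is up to 10 mm to either side of this point along y, unmeasured, to be seen or felt. The hook may go through from either side.
- plate_green: Green plate, 65 to 125 g, origin mid lower edge, z up, x across it. Panel 64 mm wide (y), 4 mm thick; a black guide bar 8 mm thick crosses it 58 to 68 mm above the lower edge; from it the bare metal hanger strip, 44 mm wide, stands up to 96 mm; the hole's centre is 80.5 mm up (90.5 mm over the bench in the holder).
- holder_green: Grey holder of the green plate, fixed; origin on the bench under its middle, axes as the plate's. Block 70 (x) by 90 (y) mm, top 36 mm up; slot 26 mm deep, 68 mm long, 5.5 mm wide, floor 10 mm up. The block rocks about y on a spring: pushed at the hole along x, the plate first takes up to 5 mm of play, then gives about 0.6 mm per newton.
- rail_mid (a point): Middle of the tag rail's bar, on its axis: level steel bar, 10 mm diameter, 300 mm long, along y, 225 mm above the bench, between two posts with 19 mm balls on top (to 237 mm). x points away from the robot. Fixed on a base plate 100 by 330 mm, 12 mm thick.
- plate_yellow: Yellow plate of the same shape in a like holder, 107 mm high over the bench; leave it. Origin in the middle of its lower edge.
- hung_red: Red plate that already hangs on the rail on its own hook (grey tab), 64 mm wide, at least 95 mm along the rail (+y) from the free hook; leave it. Origin at the centre of the hook's upper bend.
- beaker: Glass beaker, 68 mm across, 90 mm high; origin under its middle.
- jar: Amber jar, 60 mm across, 85 mm high; origin under its middle.
- bottle: White bottle, 60 mm across, 150 mm high; origin under its middle.
- mortar: White bowl, 100 mm across, 60 mm high; origin under its middle.
- spatula: Black-handled flat spatula lying on the bench, 190 mm long.
Mind the look-alikes: they are no part of the job. What is shaped like the hook but pink or purple is not meant.

How it is judged:
On the way, in this order (a step that is already met when the one before it is completed fails the run):
1. the hook's lower end is through the green plate's hole while the plate still stands in its holder (distance between hook_seat and plate_eye below 0.03 m and height (world z) of plate_eye below 0.105 m and y of hook_tip in the frame of plate_eye between -0.015 and 0.015 m and ((x of hook_tip in the frame of plate_eye above 0.004 m and x of hook_seat in the frame of plate_eye below 0.004 m) or (x of hook_tip in the frame of plate_eye below -0.004 m and x of hook_seat in the frame of plate_eye above -0.004 m))), for 0.1 s.
2. the green plate hangs from the hook, lifted clear of its holder (distance between hook_seat and plate_eye below 0.018 m and (x of hook_tip in the frame of plate_eye above 0.006 m or x of hook_tip in the frame of plate_eye below -0.006 m) and height (world z) of plate_eye above 0.135 m), for 0.2 s.
At the end, for the whole second after the job is handed in: The green plate hangs by its hole in the lower bend of the hook (hook_seat within 18 mm of plate_eye, tip through), the hook hangs over the rail's bar between the posts (hook_tab 22 to 42 mm above rail_mid, within 20 mm of over the bar), and both are at rest (under 0.05 m/s) (distance between hook_seat and plate_eye below 0.018 m and (x of hook_tip in the frame of plate_eye above 0.006 m or x of hook_tip in the frame of plate_eye below -0.006 m) and z of hook_tab in the frame of rail_mid between 0.022 and 0.042 m and x of hook_tab in the frame of rail_mid between -0.02 and 0.02 m and y of hook_tab in the frame of rail_mid between -0.145 and 0.145 m and linear speed of each of plate_green, hook below 0.05 m/s); the robot touches nothing.
It fails at once if the hook presses on the green plate with more than 7 N (contact force between hook and plate_green above 7 N).
It fails at once if the robot touches the green plate (contact force between any of the fingers, the arm and plate_green above 0.3 N).
It fails at once if a bystander is pushed more than 30 mm (distance of any of plate_yellow, hung_red, beaker, jar, bottle, mortar, spatula from where it was at the start of the episode above 0.03 m).
It also fails if it takes over 72 s, if anything falls off the work surface, if the arm or the gripper's body presses on something with over 40 N, if the wrist force passes 120 N, or if a joint passes its speed limit or range.

## Working session

There is one attempt and no reset: what is moved stays moved. The work goes in short steps, Python scripts to look and compute and a shell command to move; the robot and the scene stay as the last step left them, time stands still between calls to the robot, and variables do not carry over. Pictures are saved under pics/ and viewed, and the job is handed in when it is done.

```bash
ls; mkdir -p pics
python3 - <<'E'
from rig import *
import cv2
s=get_state()
print(s)
for n in ("side","top"):
    im=get_image(n)
    cv2.imwrite(f"pics/{n}0.png",im["frame"][:,:,::-1])
    print(n,im["camera_matrix"],im["k1"],im["rvec"],im["tvec"])
E
```

```text
pics
{'clock': 0.0, 'qpos': array([-1.26497465e+00,  2.76590965e-01,  1.50614334e+00,  1.19408755e-06,
        1.36068273e+00, -1.21008795e-01]), 'qd': array([ 0.00126611,  0.0016211 , -0.0008233 ,  0.00126757,  0.00099638,
        0.00036992]), 'effort': array([-6.81153942e-04, -4.16771865e+01, -2.45807272e+01,  2.34024455e-04,
        1.10220682e-02, -1.18631743e-05]), 'position': array([ 0.2378841 , -0.52294243,  0.2494379 ]), 'ee_rot': array([-9.08355823e-04,  9.77312892e-01,  2.11798675e-01, -8.35913618e-05]), 'contact_force': array([-0.07447974, -0.03050353,  0.14822717]), 'moment': array([ 0.0066567 , -0.03227916,  0.05164421]), 'width': 0.08515555523388134}
side [[582.96666196   0.         324.53792371]
 [  0.         582.96666196 247.05249775]
 [  0.           0.           1.        ]] -0.1300442844404731 [ 2.29543262 -0.24575389  0.13894504] [-0.53259964  0.2058067   1.31735645]
top [[517.45476894   0.         323.15528939]
 [  0.         517.45476894 246.62683887]
 [  0.           0.           1.        ]] -0.09481443717801798 [ 2.16567861 -2.19698324  0.11622866] [-0.01826144  0.5506563   1.35645333]
```

View pics/side0.png

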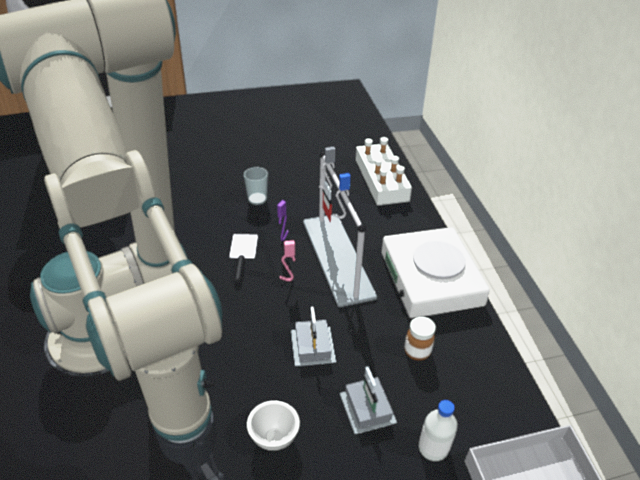

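View pics/top0.png

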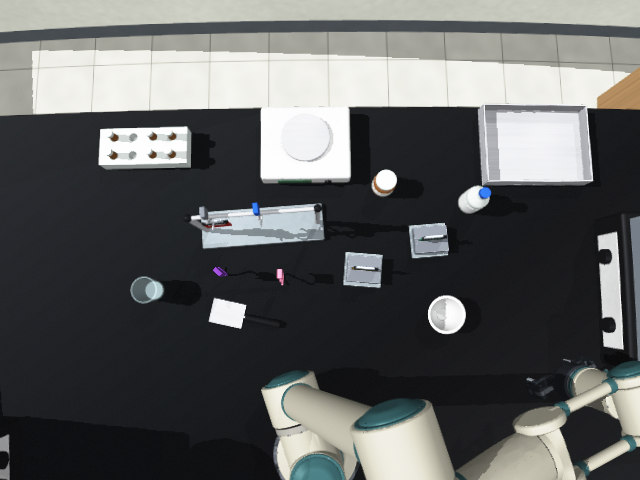

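```bash
cat > h.py <<'E'
import numpy as np, cv2
from rig import *
def P(im,pts):
    pts=np.atleast_2d(np.asarray(pts,float))
    R,_=cv2.Rodrigues(np.array(im["rvec"])); c=pts@R.T+np.array(im["tvec"]).ravel()
    s=c[:,:2]/c[:,2:]; r2=(s**2).sum(1,keepdims=True); d=s*(1+im["k1"]*r2)
    K=np.array(im["camera_matrix"]); return d*[K[0,0],K[1,1]]+[K[0,2],K[1,2]]
def ray(im,uv):
    K=np.array(im["camera_matrix"]); D=np.array([im["k1"],0,0,0.])
    s=cv2.undistortPointsIter(np.array([[uv]],float),K,D,None,None,(3,100,1e-12)).ravel()
    R,_=cv2.Rodrigues(np.array(im["rvec"])); t=np.array(im["tvec"]).ravel()
    d=R.T@np.array([s[0],s[1],1]); return -R.T@t, d/np.linalg.norm(d)
def onz(im,uv,z):
    o,d=ray(im,uv); return o+d*(z-o[2])/d[2]
def tri(ia,ua,ib,ub):
    o1,d1=ray(ia,ua);o2,d2=ray(ib,ub)
    A=np.stack([d1,-d2],1); t=np.linalg.lstsq(A,o2-o1,rcond=None)[0]
    a=o1+t[0]*d1;b=o2+t[1]*d2; return (a+b)/2, np.linalg.norm(a-b)
def crop(im,x0,y0,x1,y1,k,name):
    c=im["frame"][y0:y1,x0:x1,::-1]; cv2.imwrite("pics/"+name,cv2.resize(c,None,fx=k,fy=k,interpolation=cv2.INTER_CUBIC))
E
python3 - <<'E'
from h import *
import pickle
s=get_image("side");t=get_image("top"); pickle.dump((s,t),open("im0.pkl","wb"))
crop(s,290,135,400,315,4,"s_a.png"); crop(s,280,295,410,445,5,"s_b.png")
crop(t,180,190,340,260,5,"t_a.png"); crop(t,335,215,460,295,6,"t_b.png")
# triangulate blue tab
for im in (s,t):
    f=im["frame"].astype(int); m=(f[:,:,2]>f[:,:,0]+60)&(f[:,:,2]>120)&(f[:,:,2]>f[:,:,1]+40)
    n,l,st,c=cv2.connectedComponentsWithStats(m.astype(np.uint8))
    print([(st[i],c[i]) for i in range(1,n) if st[i,4]>15])
E
```

```text
[(array([339, 173,  12,  18, 171], dtype=int32), array([344.46783626, 181.0994152 ])), (array([438, 400,  17,  17, 229], dtype=int32), array([445.77292576, 407.82969432]))]
[(array([479, 187,  12,  12, 112], dtype=int32), array([484.50892857, 192.3125    ])), (array([252, 202,   8,  14,  72], dtype=int32), array([255.11111111, 208.30555556]))]
```

View pics/s_a.png

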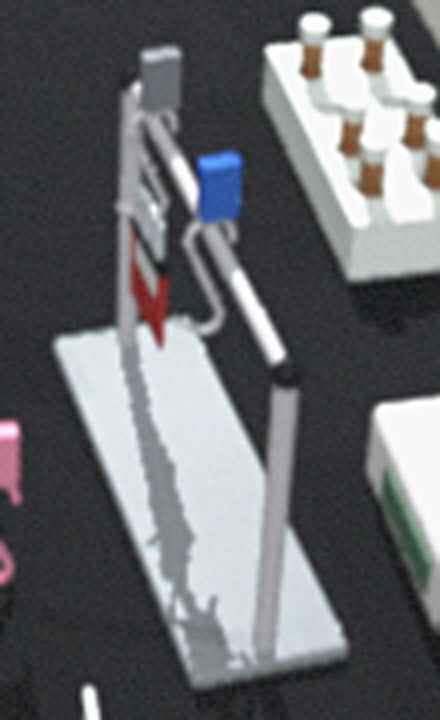

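View pics/s_b.png

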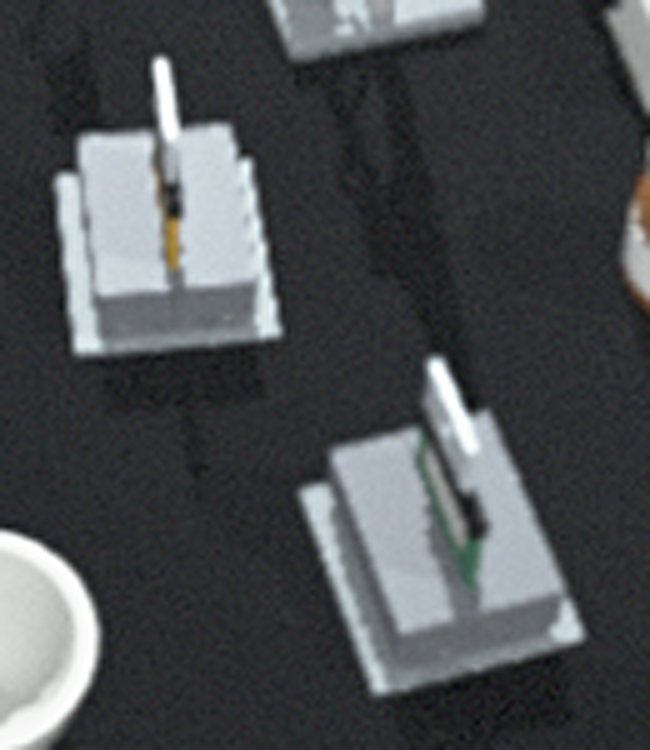

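View pics/t_a.png

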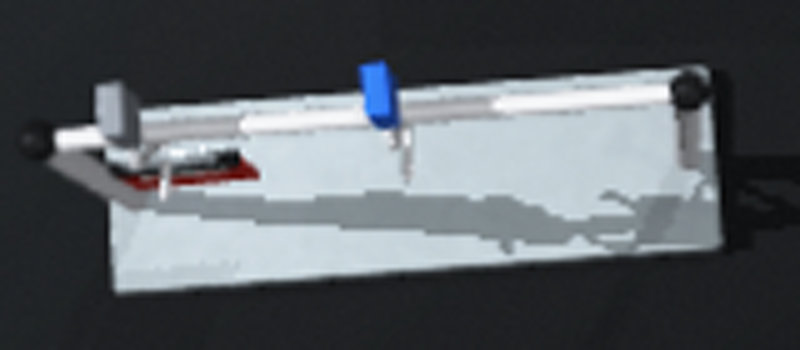

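View pics/t_b.png

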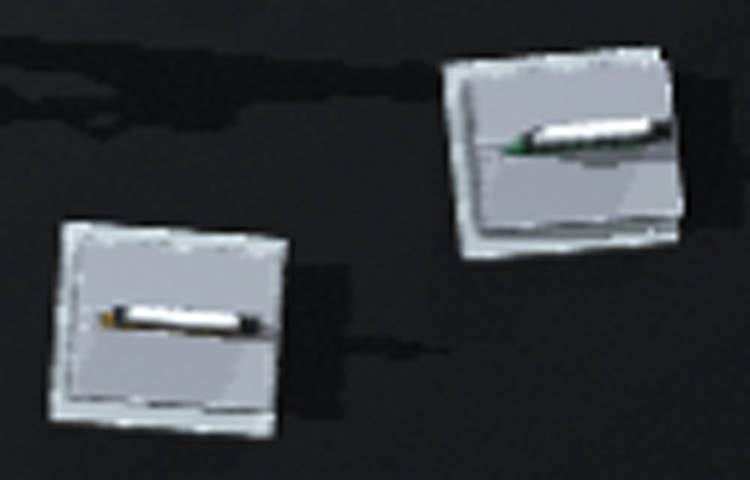

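Run:
```python
from h import *
import pickle
s,t=pickle.load(open("im0.pkl","rb"))
a=onz(t,(187.4,217.6),.2275);b=onz(t,(318,208),.2275); print("balls top",a,b,np.linalg.norm(a-b)*1e3, (a+b)/2, np.degrees(np.arctan2(*(a-b)[[0,1]])))
print("balls tri", tri(s,(290+288/4,135+372/4),t,(318,208)), tri(s,(290+132/4,135+88/4),t,(187.4,217.6)))
print("tab tri",tri(s,(344.47,181.1),t,(255.1,208.3)))
def tb(x,y):return (335+x/6,215+y/6)
def sb(x,y):return (280+x/5,295+y/5)
L=onz(t,tb(535,136),.106);R=onz(t,tb(651,123),.106);print("strip top view",L,R,np.linalg.norm(L-R),(L+R)/2)
L2=onz(s,sb(437,360),.106);R2=onz(s,sb(472,450),.106);print("strip side",L2,R2,np.linalg.norm(L2-R2),(L2+R2)/2)
G=onz(t,tb(521,144),.078);H=onz(t,tb(672,130),.078);print("bar",G,H,np.linalg.norm(G-H),(G+H)/2)
# holder top corners from top view  & base
for n,c in dict(tl=(445,66),tr=(660,48),br=(683,240),bl=(463,258)).items(): print(n,onz(t,tb(*c),.0))
def crp(im,x0,y0,x1,y1,k,n): crop(im,x0,y0,x1,y1,k,n)
crp(s,358,362,382,412,12,"s_g.png"); crp(t,415,228,455,252,18,"t_g.png")
```

```text
balls top [0.60300741 0.28787071 0.2275    ] [ 0.62094377 -0.01254709  0.2275    ] 300.9527674120148 [0.61197559 0.13766181 0.2275    ] -3.4167736746017034
balls tri (array([ 0.62073177, -0.01264597,  0.23317562]), np.float64(0.0014859664291684614)) (array([0.60316505, 0.28886498, 0.22373559]), np.float64(0.0008355142847729154))
tab tri (array([0.61682626, 0.12809332, 0.25935714]), np.float64(1.7831373340544344e-05))
strip top view [ 0.56222774 -0.28127716  0.106     ] [ 0.56713064 -0.33112366  0.106     ] 0.050087049628167034 [ 0.56467919 -0.30620041  0.106     ]
strip side [ 0.56691172 -0.28156199  0.106     ] [ 0.56856915 -0.3255068   0.106     ] 0.043976058251599295 [ 0.56774044 -0.3035344   0.106     ]
bar [ 0.56182678 -0.28103401  0.078     ] [ 0.56706606 -0.3472753   0.078     ] 0.0664481691107489 [ 0.56444642 -0.31415465  0.078     ]
tl [ 0.60627671 -0.26343094  0.        ]
tr [ 0.6134555  -0.36332624  0.        ]
br [ 0.52491168 -0.3706706   0.        ]
bl [ 0.51818363 -0.26898744  0.        ]
```

View pics/s_g.png

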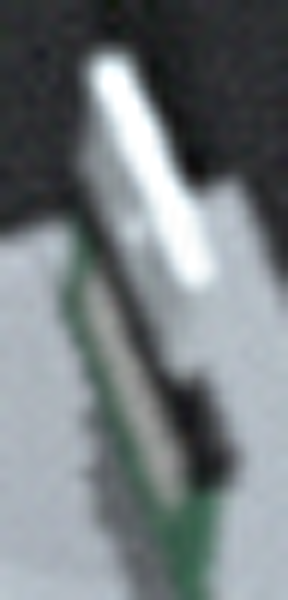

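View pics/t_g.png

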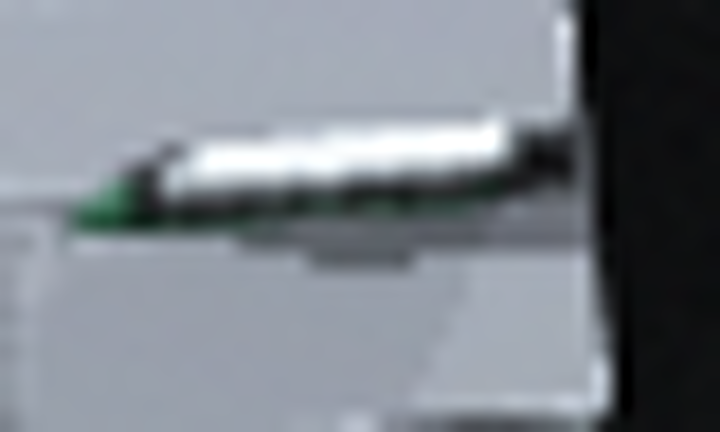

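Run:
```python
from h import *
import pickle
s,t=pickle.load(open("im0.pkl","rb"))
def onplate(im,uv,c=(0.566,-0.314),yaw=0.075,off=0):
    n=np.array([np.cos(yaw),np.sin(yaw),0]); o,d=ray(im,uv); p0=np.array([*c,0])-n*0.002
    return o+d*((p0-o)@n)/(d@n)
g=lambda x,y:(358+x/12,362+y/12)
for q in [(140,225),(110,50),(85,65),(205,280),(85,190),(180,350),(240,470),(75,300)]: print(q,onplate(s,g(*q)))
f=s["frame"][374:392,362:378]; print(f.mean(2).astype(int))
tg=lambda x,y:(415+x/18,228+y/18)
for q in [(75,215),(580,170),(130,195),(150,190),(512,160),(165,190),(505,140)]: print(q,onz(t,tg(*q),.078),onz(t,tg(*q),.106))
```

```text
(140, 225) [ 0.56373799 -0.3105881   0.10072733]
(110, 50) [ 0.56230649 -0.29153729  0.1233247 ]
(85, 65) [ 0.56165463 -0.28286205  0.10786531]
(205, 280) [ 0.56564213 -0.33592902  0.12059466]
(85, 190) [ 0.56208283 -0.28856076  0.08046973]
(180, 350) [ 0.56525762 -0.33081187  0.09378584]
(240, 470) [ 0.56723619 -0.35714326  0.09779574]
(75, 300) [ 0.56218153 -0.2898742   0.05031302]
[[ 44  50  79 123 145 168 230 254 255 209  85  28  25  29  41  45]
 [ 45  52  87 130 143 152 197 246 254 240 124  32  16  35  38  46]
 [ 41  42  76 115 144 150 164 229 253 254 182  66  24  45  60  73]
 [ 44  44  52  91 134 146 151 194 246 254 240 134  78  97 127 128]
 [ 42  31  42  76 120 146 153 168 229 252 254 217 154 156 177 167]
 [ 51  47  43  58 108 151 164 172 210 248 252 249 212 187 188 183]
 [105  88  61  44  91 140 183 196 202 244 251 251 229 197 194 191]
 [161 140  83  46  63 122 184 202 184 228 251 250 238 201 190 187]
 [187 158 100  56  49  94 151 176 163 196 245 251 246 212 189 194]
 [181 155 101  74  63  71 127 156 149 167 230 251 250 227 193 188]
 [165 140 103  97  79  67 105 150 146 149 2
[... 401 characters left out ...]
162 176 182 187 189 191]
 [181 174 141 100 122 148 139  84  61 112 159 182 184 186 187 190]]
(75, 215) [ 0.55946093 -0.27398742  0.078     ] [ 0.55659202 -0.26829468  0.106     ]
(580, 170) [ 0.56502819 -0.34778343  0.078     ] [ 0.56204149 -0.34052931  0.106     ]
(130, 195) [ 0.56224727 -0.28206478  0.078     ] [ 0.55931941 -0.27620114  0.106     ]
(150, 190) [ 0.56293261 -0.28499353  0.078     ] [ 0.55999025 -0.27906792  0.106     ]
(512, 160) [ 0.56660359 -0.33789255  0.078     ] [ 0.56358356 -0.3308477   0.106     ]
(165, 190) [ 0.5629045  -0.28717265  0.078     ] [ 0.55996274 -0.28120094  0.106     ]
(505, 140) [ 0.56951665 -0.33697769  0.078     ] [ 0.56643498 -0.3299522   0.106     ]
```

Run:
```python
from h import *
import pickle
s,t=pickle.load(open("im0.pkl","rb"))
print(onz(s,(368.8,380.6),.0905), onz(s,(369.3,380.8),.0905),onz(s,(368.3,380.3),.0905))
print("cam",ray(s,(368,380)))
# strip near top edge ends, bar near lower edge ends
for q,z in [((365.3,367.5),.106),((373.0,386),.106),((364.4,378),.078),((374.5,395),.078),((364.6,380),.068)]: print(q,onz(s,q,z))
# tab
f=t["frame"];m=((f[:,:,2].astype(int)>f[:,:,0]+60)&(f[:,:,2]>100)).astype(np.uint8)[190:225,240:270]
print(m.any(1).nonzero(), cv2.minAreaRect(cv2.findNonZero(m)))
crop(t,240,190,275,235,14,"t_tab.png"); crop(s,325,165,365,230,9,"s_tab.png")
```

```text
[ 0.56488724 -0.30315896  0.0905    ] [ 0.56572285 -0.30382579  0.0905    ] [ 0.5641159  -0.30226281  0.0905    ]
cam (array([ 0.31173536, -0.93229621,  1.04646627]), array([ 0.21487549,  0.53792113, -0.81514991]))
(365.3, 367.5) [ 0.56251643 -0.28185645  0.106     ]
(373.0, 386) [ 0.565285   -0.32715071  0.106     ]
(364.4, 378) [ 0.56127345 -0.28701502  0.078     ]
(374.5, 395) [ 0.56986149 -0.33005817  0.078     ]
(364.6, 380) [ 0.56293868 -0.28514766  0.068     ]
(array([12, 13, 14, 15, 16, 17, 18, 19, 20, 21, 22, 23, 24, 25, 26, 27, 28,
       29, 30, 31, 32, 33, 34]),) ((14.5, 23.0), (22.0, 29.0), 90.0)
```

View pics/t_tab.png

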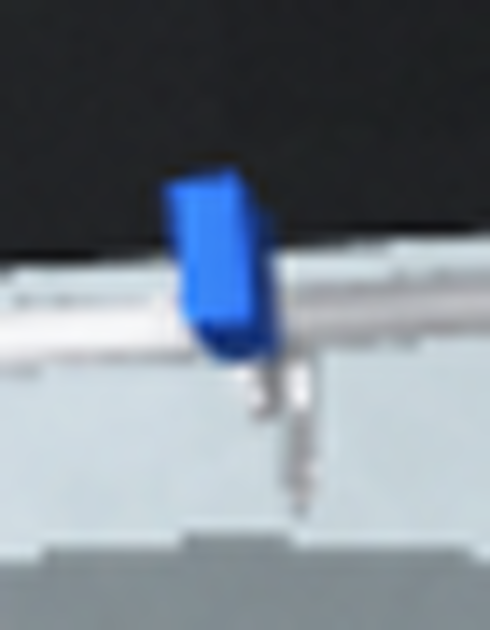

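View pics/s_tab.png

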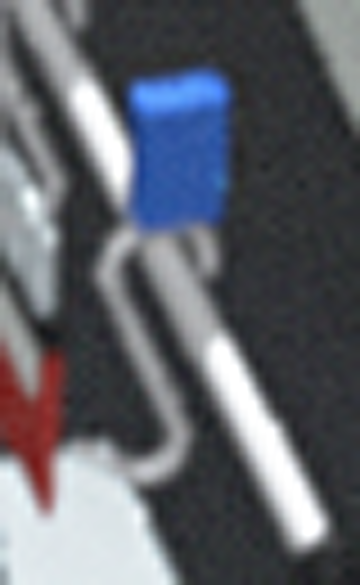

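Run:
```python
from h import *
import pickle
s,t=pickle.load(open("im0.pkl","rb"))
g=lambda x,y:(240+x/14,190+y/14)
C=[onz(t,g(*q),.2735) for q in [(167,188),(237,170),(252,318),(189,322)]]
for c in C: print(c)
print("ctr",np.mean(C,0), "yaw edges",[np.degrees(np.arctan2((a-b)[1],(a-b)[0])) for a,b in [(C[0],C[3]),(C[1],C[2])]])
print("tip tri",tri(s,(325+85/9,165+450/9),t,g(300,512)))
p=np.array([.6168,.1281,.2585]); yaw=np.radians(3.4)
for yaw in np.radians([0,3.4,7]):
  hx=-np.array([np.cos(yaw),np.sin(yaw),0]);tip=p+hx*.0237-[0,0,.0976]
  print(np.degrees(yaw),P(t,tip),P(s,tip), P(s,p+hx*.0037-[0,0,.11]))
  ty=np.array([-np.sin(yaw),np.cos(yaw),0])
  cs=[p+sx*.012*hx+sy*.006*ty+[0,0,z] for z in (.015,-.025) for sx in(-1,1) for sy in (-1,1)]
  print((P(t,cs)-[240,190])*14);print((P(s,cs)-[325,165])*9)
```

```text
[0.62543274 0.13344485 0.2735    ]
[0.62814729 0.12238922 0.2735    ]
[0.60451061 0.1200596  0.2735    ]
[0.60401728 0.12998683 0.2735    ]
ctr [0.61552698 0.12647012 0.2735    ] yaw edges [np.float64(9.172567195824708), np.float64(5.628872586980001)]
tip tri (array([0.59136705, 0.12324379, 0.16597505]), np.float64(0.006963205533794461))
0.0 [[259.86033617 224.73811769]] [[333.16981689 215.45679546]] [[340.99264747 218.41251024]]
[[238.82676782 165.89078598]
 [162.84973903 166.99375811]
 [239.04554517 316.36557299]
 [162.89892287 317.4555362 ]
 [266.45663792 209.42859097]
 [193.02042413 210.48566568]
 [266.74744055 354.94308126]
 [193.15442685 355.98907895]]
[[228.97746343 107.93029773]
 [217.10560471  81.35737363]
 [137.64669938 118.27474116]
 [126.33619294  91.54737885]
 [221.22536713 234.20363883]
 [209.63423728 207.30057811]
 [131.606412   244.78668898]
 [120.5533706  217.72921076]]
3.4 [[260.44121175 224.71287752]] [[333.32159792 215.81410212]] [[341.017001   218.46812971]]
[[234.25061592 163.86332362]
 [158.4118047  169.41626213]
 [243.49141732 313.93322201]
 [167.482283   319.
[... 219 characters left out ...]
.74188989  93.28896234]
 [221.76861027 232.42779679]
 [207.56757729 205.90236025]
 [133.66945737 246.21133802]
 [119.9675258  219.49405183]]
7.0 [[261.0538935  224.64895157]] [[333.51860102 216.18696715]] [[341.04835014 218.5260982 ]]
[[229.27817238 162.01480443]
 [153.87570453 172.25787357]
 [248.03459144 311.08027367]
 [172.46363953 321.35132293]
 [257.22531789 205.6787903 ]
 [184.34936441 215.57564679]
 [275.43223222 349.8334295 ]
 [202.40077449 359.75710099]]
[[229.90936439 104.29882137]
 [212.62214933  78.587231  ]
 [142.12868508 121.09985919]
 [125.31084233  95.1591991 ]
 [222.14761672 230.52443433]
 [205.24066441 204.49945604]
 [135.9984338  247.64250187]
 [119.54166252 221.38899212]]
```

```bash
cat > d.py <<'E'
import sys
from h import *
from scipy.spatial.transform import Rotation as Ro
s=get_state(); q=s["ee_rot"]; R=Ro.from_quat([q[1],q[2],q[3],q[0]]).as_matrix()
p=s["position"]
def go(x,y,z,yaw):
    c,n=np.cos(np.radians(yaw)),np.sin(np.radians(yaw)); T=np.array([[c,n,0],[n,-c,0],[0,0,-1.]])
    return np.r_[R.T@(np.array([x,y,z])-p)*1e3, np.degrees(Ro.from_matrix(R.T@T).as_rotvec())].round(1).tolist()
if __name__=="__main__":
    print("t",round(s["clock"],2),"p",p.round(4),"F",np.round(s["contact_force"],2),"w",round(s["width"],4),"yaw",round(float(np.degrees(np.arctan2(R[1,0],R[0,0]))),2),"tilt",R[:,2].round(4))
    for a in sys.argv[1:]: print(a,go(*map(float,a.split(","))))
E
python3 d.py .238,-.523,.36,24.5 .616,.127,.36,5.5 .616,.127,.259,5.5
```

```text
t 0.2 p [ 0.2379 -0.5232  0.2498] F [-0.05 -0.    0.45] w 0.0855 yaw 24.45 tilt [-3.0e-04  1.1e-03 -1.0e+00]
.238,-.523,.36,24.5 [0.2, -0.3, -110.2, -0.1, -0.0, -0.0]
.616,.127,.36,5.5 [613.3, -435.5, -109.7, -0.1, 0.0, 19.0]
.616,.127,.259,5.5 [613.3, -435.4, -8.7, -0.1, 0.0, 19.0]
```

```bash
python3 -m jog '[0,0,-60,0,0,0, 30,-20,-110,0,0,9, 613,-435,-110,0,0,19, 613,-435,-110,0,0,19, 613,-435,-110,0,0,19, 613,-435,-110,0,0,19, 613,-435,-110,0,0,19, 613,-435,-110,0,0,19, 613,-435,-110,0,0,19, 613,-435,-110,0,0,19]' 0.5 30; python3 d.py .616,.127,.36,5.5
```

```text
clock: 1.45
position: [0.5085, -0.0584, 0.3603]
ee_rot: [0.0, 0.999, 0.048, 0.0]
contact_force: [0.8, -0.8, -0.0]
width: 0.0423
t 1.45 p [ 0.5085 -0.0584  0.3603] F [ 0.76 -0.75 -0.04] w 0.0423 yaw 5.46 tilt [ 4.e-04 -5.e-04 -1.e+00]
.616,.127,.36,5.5 [124.7, -174.3, 0.3, 0.0, -0.0, -0.0]
```

```bash
python3 -m jog '[120,-168,0,0,0,0, 120,-168,0,0,0,0, 120,-168,0,0,0,0, 120,-168,0,0,0,0, 120,-168,0,0,0,0, 120,-168,0,0,0,0]' 0.5 30; python3 d.py .616,.127,.36,5.5;  python3 - <<'E'
from h import *
t=get_image("top");s=get_image("side")
crop(t,200,160,330,260,6,"t1.png");crop(s,290,90,410,240,4,"s1.png")
E
```

```text
clock: 2.2
position: [0.6106, 0.1169, 0.3604]
ee_rot: [0.001, 0.999, 0.047, -0.0]
contact_force: [-0.3, -1.2, 0.3]
width: 0.0425
t 2.2 p [0.6106 0.1169 0.3604] F [-0.27 -1.25  0.31] w 0.0425 yaw 5.38 tilt [-6.0e-04 -1.2e-03 -1.0e+00]
.616,.127,.36,5.5 [6.3, -9.6, 0.4, 0.1, 0.0, -0.1]
```

View pics/t1.png

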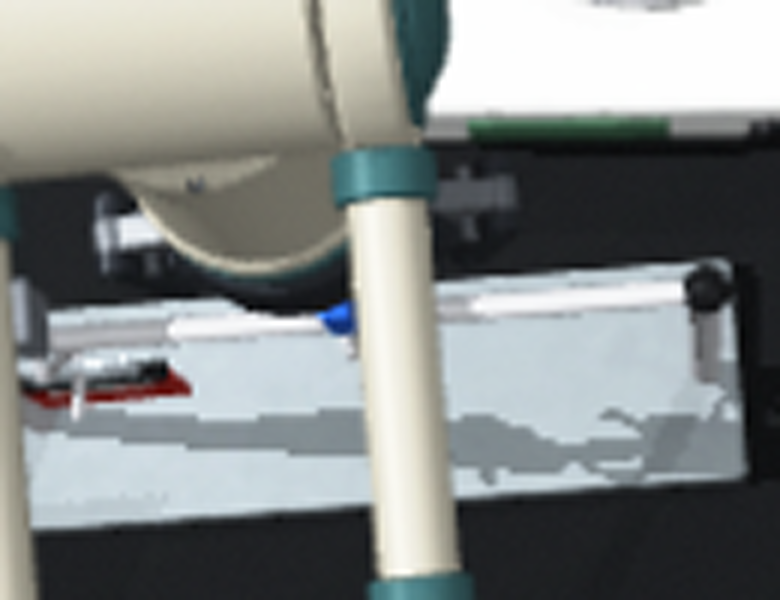

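View pics/s1.png

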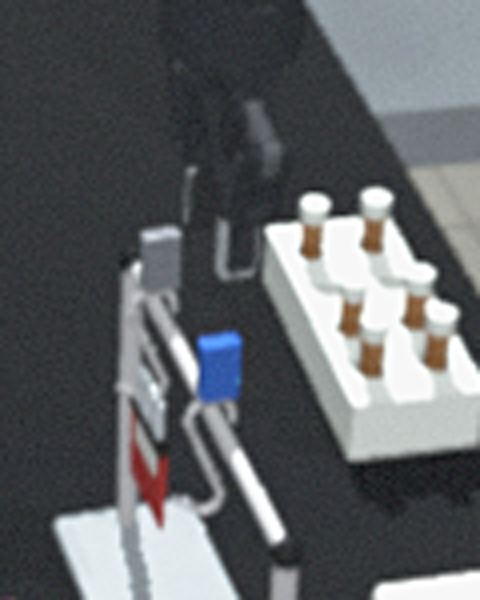

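```bash
python3 -m jog '[6,-10,0,0,0,0, 6,-10,40,0,0,0, 6,-10,80,0,0,0, 6,-10,101,0,0,0, 6,-10,101,0,0,0, 6,-10,101,0,0,0]' 0.5 30; python3 d.py .616,.1275,.259,5.5;  python3 - <<'E'
from h import *
t=get_image("top");s=get_image("side")
crop(t,200,160,330,260,6,"t2.png");crop(s,310,120,390,240,5,"s2.png")
E
```

```text
clock: 3.05
position: [0.6171, 0.1289, 0.2606]
ee_rot: [-0.0, 0.999, 0.047, 0.001]
contact_force: [-0.3, -0.9, -0.4]
width: 0.0428
t 3.05 p [0.6171 0.1289 0.2606] F [-0.34 -0.9  -0.4 ] w 0.0428 yaw 5.44 tilt [ 2.3e-03  2.0e-04 -1.0e+00]
.616,.1275,.259,5.5 [-1.2, 1.3, 1.6, -0.0, -0.1, -0.1]
```

View pics/t2.png

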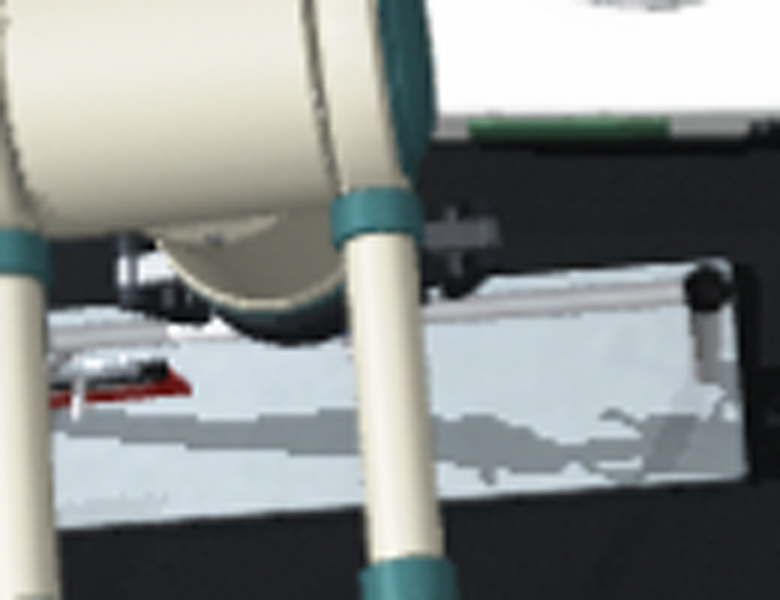

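View pics/s2.png

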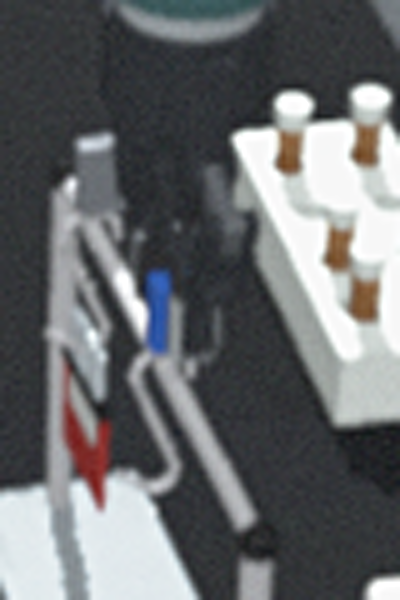

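```bash
python3 -m jog '[-1,1,1.5,0,0,0, -1,1,1.5,0,0,0, -1,1,1.5,0,0,0, -1,1,1.5,0,0,0, -1,1,1.5,0,0,0, -1,1,1.5,0,0,0, -1,1,1.5,0,0,0]' 1 60; python3 d.py .616,.1275,.2585,5.5;  python3 - <<'E'
from h import *
t=get_image("top");s=get_image("side")
crop(s,310,120,390,240,5,"s3.png")
E
```

```text
clock: 4.03
position: [0.6155, 0.1277, 0.2582]
ee_rot: [0.0, 0.999, 0.048, 0.0]
contact_force: [-1.0, -1.6, 4.4]
width: 0.0118
t 4.03 p [0.6155 0.1277 0.2582] F [-1.02 -1.58  4.4 ] w 0.0118 yaw 5.45 tilt [ 6.e-04 -3.e-04 -1.e+00]
.616,.1275,.2585,5.5 [0.4, 0.2, -0.3, 0.0, -0.0, -0.0]
```

View pics/s3.png

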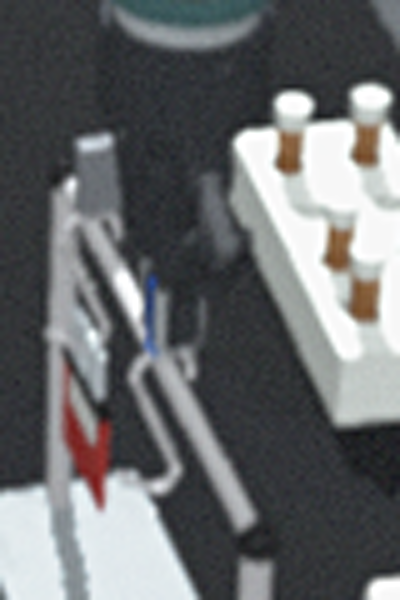

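```bash
python3 -m jog '[-1.5,0,-7,0,0,0, -3,0,-14,0,0,0, -3,0,-14,0,0,0, -9,0,-23,0,0,0, -14,0,-30,0,0,0, -14,0,-31,0,0,0, -45,0,-35,0,0,0, -75,0,-45,0,0,0, -75,0,-60,0,0,0]'; python3 d.py .64,-.302,.30,4;  python3 - <<'E'
from h import *
t=get_image("top");s=get_image("side")
crop(s,250,120,390,290,4,"s4.png");crop(t,200,180,340,280,5,"t4.png")
E
```

```text
clock: 5.25
position: [0.5386, 0.1206, 0.3182]
ee_rot: [0.0, 0.999, 0.048, -0.001]
contact_force: [0.8, 0.3, -0.8]
width: 0.0114
t 5.25 p [0.5386 0.1206 0.3182] F [ 0.75  0.31 -0.77] w 0.0114 yaw 5.46 tilt [-1.6e-03 -1.0e-04 -1.0e+00]
.64,-.302,.30,4 [60.7, 430.4, 18.1, 0.0, 0.1, 1.5]
```

View pics/s4.png

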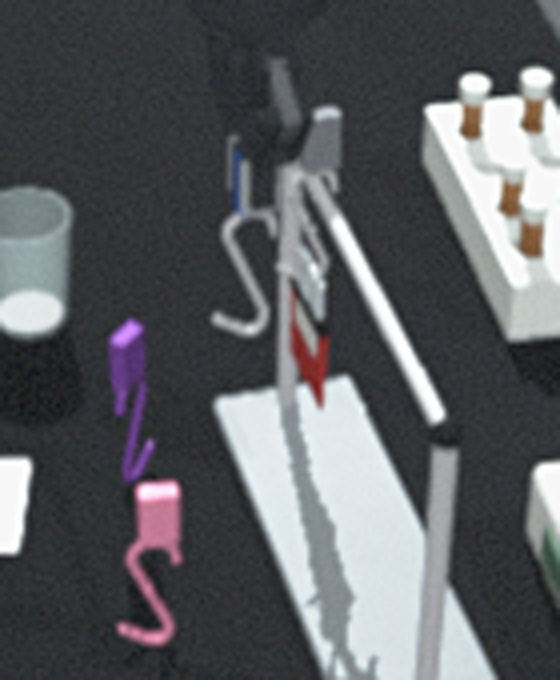

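View pics/t4.png

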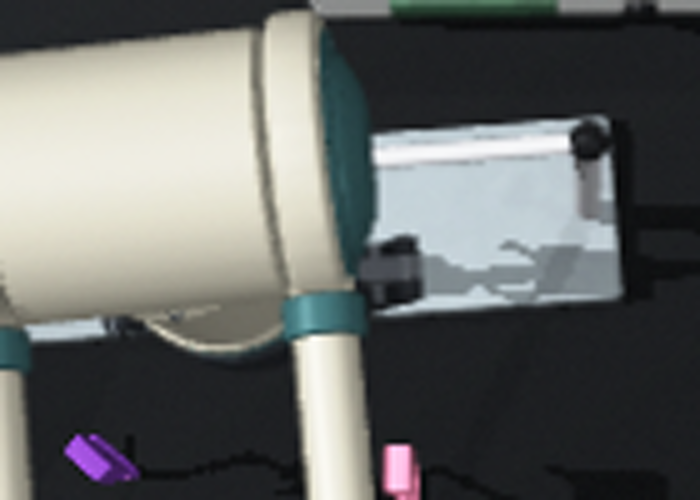

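```bash
python3 -m jog '[0,62,0,0,0,0, 0,124,0,0,0,0, 0,186,0,0,0,0, 0,248,0,0,0,0, 30,300,0,0,0,0, 80,350,0,0,0,1.5, 84,400,0,0,0,1.5, 84,430,0,0,0,1.5, 84,430,40,0,0,1.5, 84,430,40,0,0,1.5]'; python3 d.py .63,-.302,.25,4 .625,-.302,.188,4
```

```text
clock: 6.6
position: [0.6642, -0.2994, 0.2727]
ee_rot: [-0.002, 0.999, 0.034, -0.004]
contact_force: [1.2, -0.9, -0.6]
width: 0.0114
t 6.6 p [ 0.6642 -0.2994  0.2727] F [ 1.17 -0.92 -0.6 ] w 0.0114 yaw 3.91 tilt [-0.0076  0.0045 -1.    ]
.63,-.302,.25,4 [-34.2, 0.3, 22.9, -0.3, 0.4, -0.1]
.625,-.302,.188,4 [-38.7, 0.3, 84.9, -0.3, 0.4, -0.1]
```

```bash
python3 -m jog '[-38,1,30,0,0,0, -38,1,60,0,0,0, -38,1,84,0,0,0, -38,1,84,0,0,0, -38,1,84,0,0,0]'
python3 - <<'E'
from h import *
import pickle
t=get_image("top");s=get_image("side"); pickle.dump((s,t),open("im5.pkl","wb"))
crop(s,330,320,430,440,6,"s5.png");crop(t,400,180,480,260,7,"t5.png")
E
python3 d.py .6065,-.302,.188,4
```

```text
clock: 7.22
position: [0.6287, -0.3033, 0.1957]
ee_rot: [0.001, 0.999, 0.035, 0.001]
contact_force: [0.1, -0.0, -0.2]
width: 0.011
t 7.33 p [ 0.6286 -0.3034  0.1958] F [ 0.13 -0.19 -0.67] w 0.0113 yaw 3.98 tilt [ 0.003  -0.0019 -1.    ]
.6065,-.302,.188,4 [-22.0, -2.9, 7.7, 0.1, -0.2, -0.0]
```

View pics/s5.png

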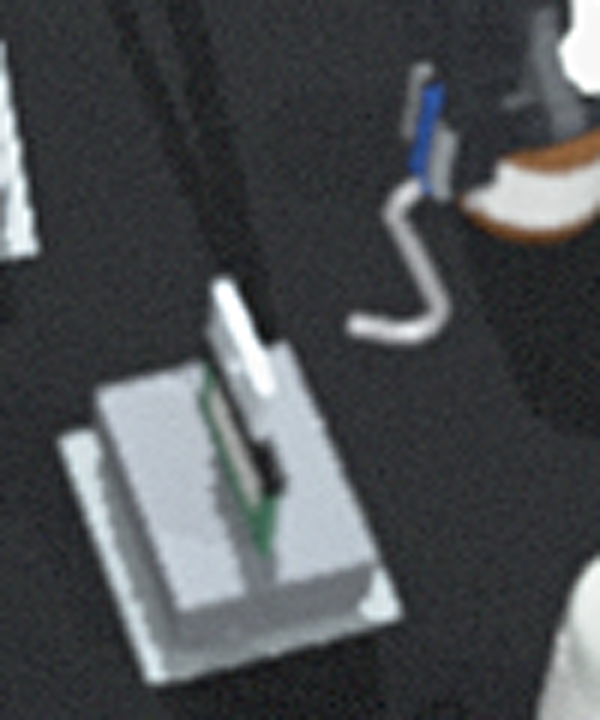

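View pics/t5.png

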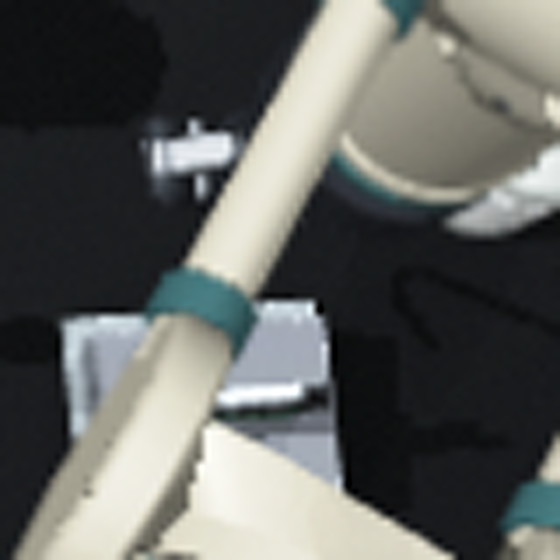

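Run:
```python
from h import *
import pickle
s,t=pickle.load(open("im5.pkl","rb"))
p=np.array([.6286,-.3034,.1961]);y=np.radians(4)
hx=-np.array([np.cos(y),np.sin(y),0]);p=p-hx*.0008
tip=p+hx*.0237-[0,0,.0976]
a=np.radians(35)
pts=[tip,p+hx*.0037-[0,0,.11],p+hx*(.0037)-[0,0,.04],p+hx*(-.0053)-[0,0,.098]]
print(tip);print(P(s,pts),(P(s,pts)-[330,320])*6)
for d in np.eye(3)*.001: print((P(s,tip+d)-P(s,tip)))
print(s["frame"][368:386,384:400].mean(2).astype(int))
crop(s,358,355,418,395,12,"s5b.png")
```

```text
[ 0.60575578 -0.30499742  0.0985    ]
[[389.27826284 375.33593179]
 [397.98327736 376.65730732]
 [402.02621074 355.17985407]
 [402.85396105 372.05697642]] [[355.66957704 332.01559072]
 [407.89966416 339.94384393]
 [432.15726443 211.07912444]
 [437.12376629 312.34185852]]
[[ 0.4835846  -0.08930993]]
[[-0.14984408 -0.40791308]]
[[ 0.05083388 -0.29796899]]
[[ 48  52  56  44  54  51  52  55  51  51  53  47  51  45  46  68]
 [ 51  56  47  53  54  52  53  49  49  48  48  48  51  48  51  54]
 [ 52  49  48  48  48  51  50  46  46  48  48  51  46  44  48  46]
 [ 49  48  51  54  56  64  59  51  44  49  42  44  46  51  42  47]
 [ 48  49  46  55  98 127 121 104  86  83  71  50  47  47  55  74]
 [ 53  46  49  74 149 193 194 178 164 154 129 111 104 111 126 149]
 [ 52  47  48  85 161 212 215 208 202 195 188 182 192 207 218 216]
 [ 49  52  46  71 117 155 165 170 172 181 199 200 218 225 235 223]
 [ 46  50  47  50  66  84  88 100 113 131 148 157 166 170 176 162]
 [ 51  53  46  47  51  44  49  52  59  66  82  87  89  94  94  86]
 [ 43  55  54  46  48  49  52  45  47  44  44  47  53  52  50  51]
 [ 53  50  43  48  51  53  48  46  51  52  44  49  51  47  44  49]
 [ 55  53  51  54  46  50  44  45  53  47  54  53  44  49  49  52]
 [ 48  51  53  51  51  55  46  43  47  49  48  50  44  48  50  54]
 [ 51  51  45  46  55  49  50  47  53  50  48  49  46  51  52  46]
 [ 50  49  47  49  50  51  55  48  48  50  56  47  51  51  51  51]
 [ 49  54  53  48  52  51  47  51  58  49  45  54  45  48  51  51]
 [ 55  45  48  54  48  49  49  50  51  49  51  47  49  51  50  52]]
```

View pics/s5b.png

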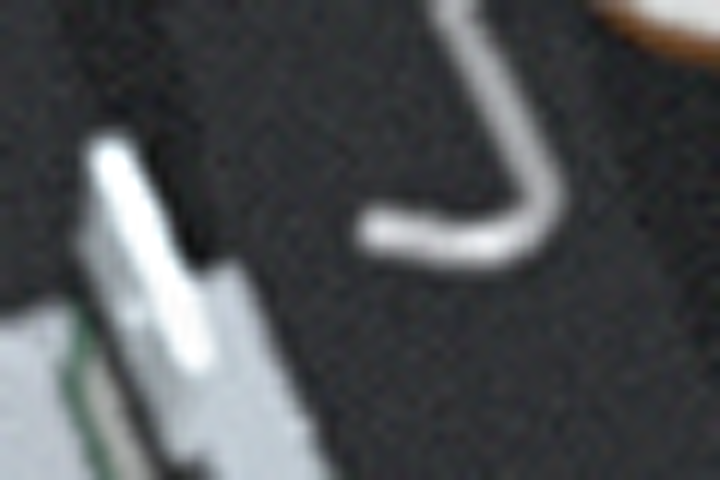

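Run:
```python
from h import *
import pickle
s,t=pickle.load(open("im5.pkl","rb"))
p=np.array([.6286,-.3034,.1961]);y=np.radians(4)
hx=-np.array([np.cos(y),np.sin(y),0]);p=p-hx*.0008
ty=np.array([-np.sin(y),np.cos(y),0])
o=p+hx*.0037-[0,0,.04]
th=np.radians(np.arange(0,181,30))
arch=[o+hx*.014*np.cos(a)+[0,0,.014*np.sin(a)] for a in th]
print("arch",((P(s,arch)-[380,325])*12).round())
print("shank",((P(s,[o+hx*(-.009)+[0,0,-.058], o+hx*.0-[0,0,.03]])-[380,325])*12).round())
print("tabnear",((P(s,[p+hx*sx*.012-ty*.006+[0,0,z] for sx in (1,-1) for z in (.015,-.025)])-[380,325])*12).round())
crop(s,380,325,430,385,12,"s5c.png")
```

```text
arch [[183. 382.]
 [198. 352.]
 [232. 325.]
 [274. 308.]
 [314. 305.]
 [340. 318.]
 [345. 342.]]
shank [[274. 565.]
 [243. 475.]]
tabnear [[270. 184.]
 [241. 345.]
 [414. 150.]
 [382. 311.]]
```

View pics/s5c.png

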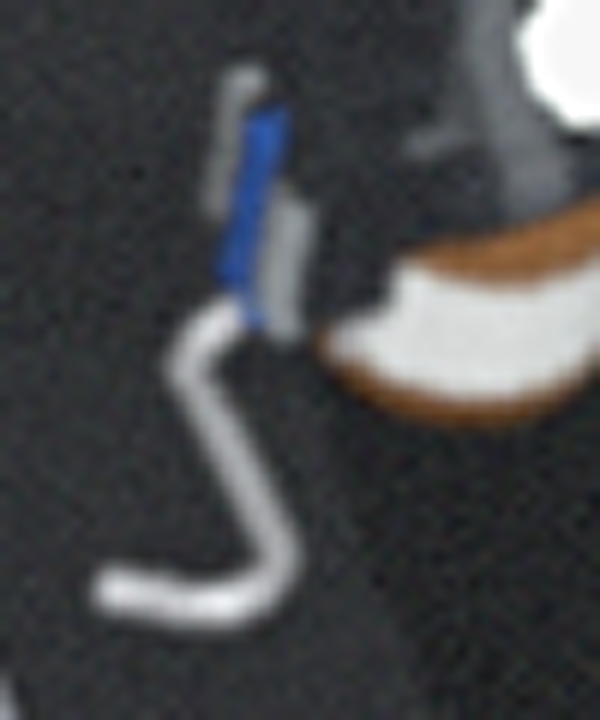

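Run:
```python
from h import *
import pickle
s,t=pickle.load(open("im5.pkl","rb"))
c=np.array([.566,-.3062,.106]);y=np.radians(4);n=np.array([np.cos(y),np.sin(y),0]);u=np.array([-np.sin(y),np.cos(y),0])
pts=[c+sy*.022*u+sx*.002*n for sy in(1,-1) for sx in (-1,1)]
print(((P(s,pts)-[358,355])*12).round())
h=c-[0,0,.0155]
pts=[h-n*.002+a*.004*u+[0,0,b*.0065] for a in(1,-1) for b in (1,-1)]
print(((P(s,pts)-[358,355])*12).round())
crop(s,355,358,385,400,14,"s5d.png")
```

```text
[[ 91. 162.]
 [114. 157.]
 [183. 378.]
 [207. 372.]]
[[124. 281.]
 [119. 327.]
 [141. 320.]
 [135. 366.]]
```

```bash
python3 -m jog '[-10,1.3,8,0,0,0, -20,1.3,8,0,0,0, -27,1.3,8,0,0,0, -27,1.3,8,0,0,0, -27,1.3,8,0,0,0, -27,1.3,8,0,0,0, -27,1.3,8,0,0,0]'
python3 - <<'E'
from h import *
import pickle
s=get_image("side"); pickle.dump(s,open("im6.pkl","wb"))
crop(s,355,355,405,400,14,"s6.png")
E
python3 d.py .601,-.3047,.1878,4
```

```text
clock: 8.2
position: [0.6008, -0.3061, 0.1857]
ee_rot: [0.0, 0.999, 0.035, 0.0]
contact_force: [0.2, -0.1, -0.9]
width: 0.011
t 8.25 p [ 0.6008 -0.3061  0.1857] F [ 0.45 -0.5  -0.7 ] w 0.0111 yaw 3.97 tilt [ 0.e+00 -1.e-04 -1.e+00]
.601,-.3047,.1878,4 [0.3, -1.4, -2.1, 0.0, -0.0, -0.0]
```

View pics/s6.png

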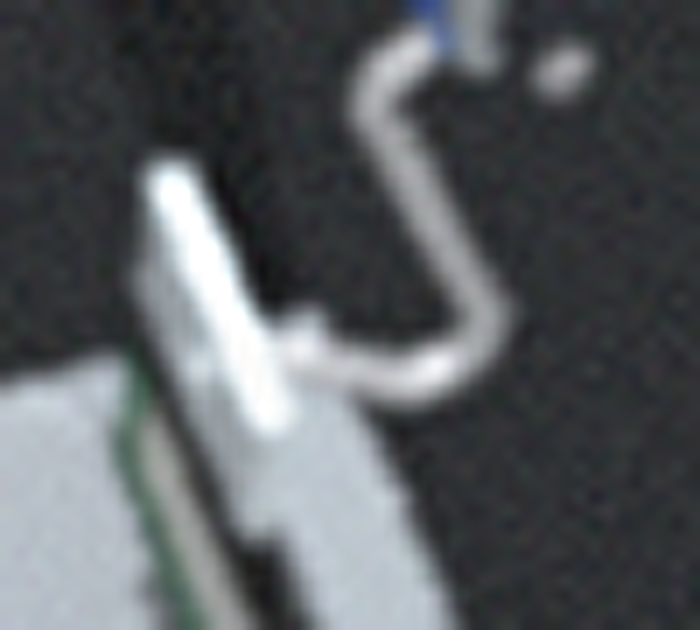

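```bash
python3 -m jog '[0,-1.4,-2,0,0,0, -3,-1.4,-2,0,0,0, -6,-1.4,-2,0,0,0, -7,-1.4,-2,0,0,0, -8,-1.4,-2,0,0,0, -9,-1.4,-2,0,0,0, -9,-1.4,-2,0,0,0, -9,-1.4,-2,0,0,0]'
python3 - <<'E'
from h import *
import pickle
s=get_image("side"); pickle.dump(s,open("im7.pkl","wb"))
crop(s,355,355,405,400,14,"s7.png")
E
python3 d.py .592,-.3047,.1878,4
```

```text
clock: 9.25
position: [0.5916, -0.3054, 0.1878]
ee_rot: [0.0, 0.999, 0.034, 0.0]
contact_force: [0.0, 0.2, -0.7]
width: 0.0116
t 9.3 p [ 0.5916 -0.3054  0.1878] F [-0.28  0.01 -0.33] w 0.0112 yaw 3.95 tilt [ 1.e-04 -1.e-04 -1.e+00]
.592,-.3047,.1878,4 [0.5, -0.7, 0.0, 0.0, -0.0, -0.0]
```

View pics/s7.png

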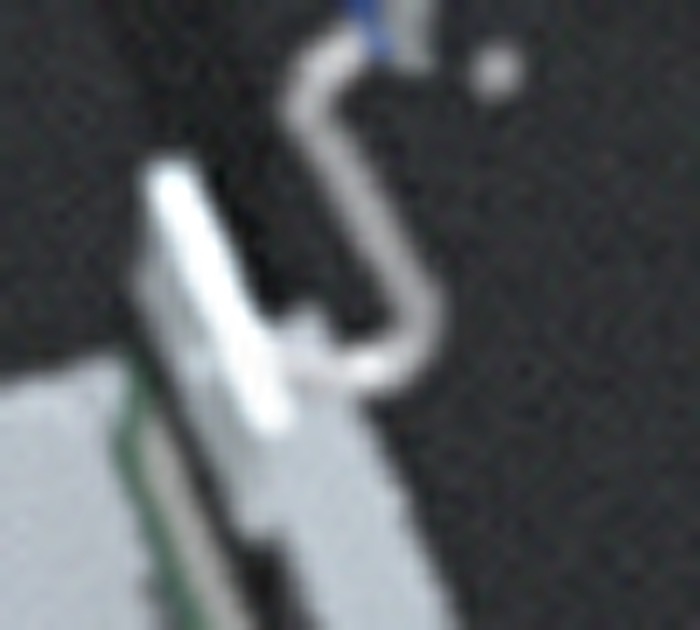

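```bash
python3 -m jog '[-1,0,0,0,0,0, -2,0,-0.5,0,0,0, -3,0,-1,0,0,0, -4,0,-1.5,0,0,0, -5,0,-2,0,0,0, -6,0,-3,0,0,0, -6,0,-3,0,0,0, -6,0,-3,0,0,0]'
python3 - <<'E'
from h import *
import pickle
s=get_image("side"); pickle.dump(s,open("im8.pkl","wb"))
crop(s,355,355,405,400,14,"s8.png")
E
python3 d.py .586,-.3047,.1908,4
```

```text
clock: 10.3
position: [0.5856, -0.3058, 0.1908]
ee_rot: [0.0, 0.999, 0.034, 0.0]
contact_force: [0.5, -0.6, -0.0]
width: 0.0112
t 10.35 p [ 0.5855 -0.3058  0.1908] F [-0.05  0.64 -0.8 ] w 0.0115 yaw 3.95 tilt [ 0. -0. -1.]
.586,-.3047,.1908,4 [0.5, -1.0, -0.0, 0.0, -0.0, -0.0]
```

View pics/s8.png

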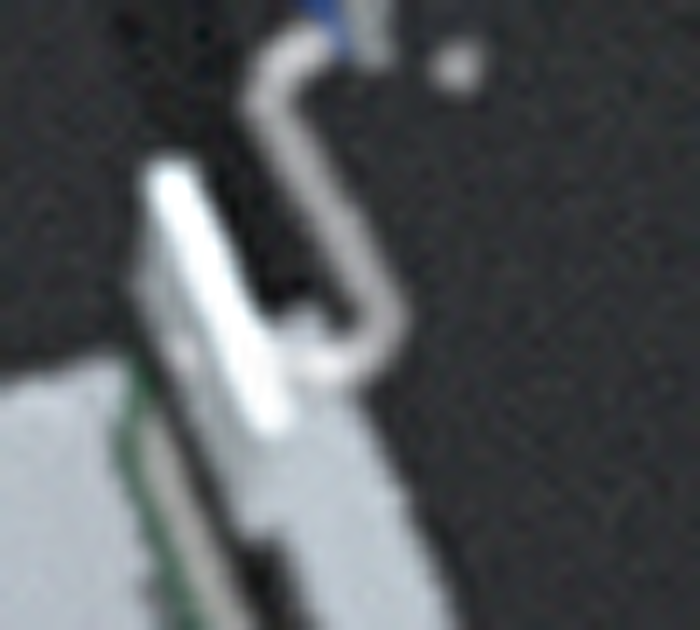

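```bash
python3 -m jog '[-1,0,-0.6,0,0,0, -2,0,-1.2,0,0,0, -3,0,-2,0,0,0, -4,0,-2.7,0,0,0, -5,0,-3.4,0,0,0, -6,0,-4,0,0,0, -6,0,-4,0,0,0, -6,0,-4,0,0,0]'
python3 - <<'E'
from h import *
import pickle
s=get_image("side"); pickle.dump(s,open("im9.pkl","wb"))
crop(s,355,355,405,400,14,"s9.png")
E
python3 d.py .58,-.3047,.1948,4
```

```text
clock: 11.35
position: [0.5795, -0.3062, 0.1948]
ee_rot: [0.0, 0.999, 0.034, 0.0]
contact_force: [-0.4, -0.6, -0.8]
width: 0.0113
t 11.4 p [ 0.5795 -0.3062  0.1948] F [ 0.1  -1.15 -0.76] w 0.0112 yaw 3.95 tilt [ 0.e+00 -1.e-04 -1.e+00]
.58,-.3047,.1948,4 [0.6, -1.5, -0.0, 0.0, -0.0, -0.0]
```

View pics/s9.png

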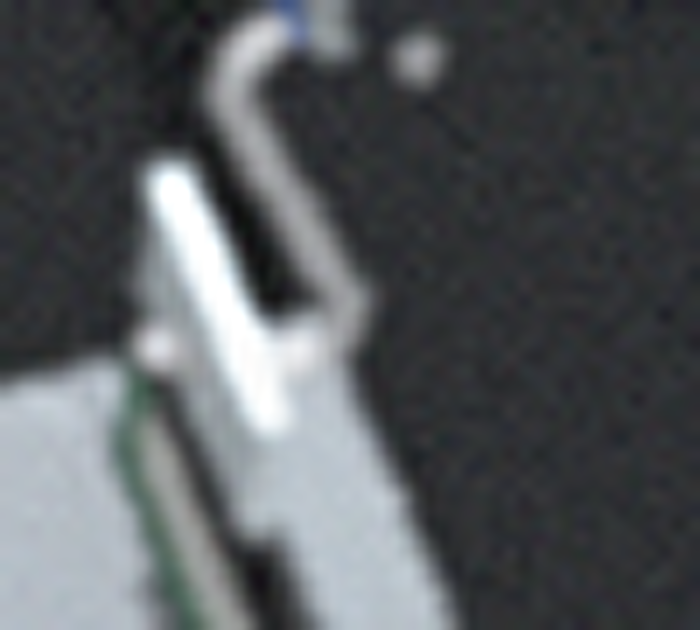

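```bash
python3 -m jog '[-1.5,0,-1,0,0,0, -3,0,-2.1,0,0,0, -4.5,0,-3.1,0,0,0, -6,0,-4,0,0,0, -7.5,0,-4.6,0,0,0, -9,0,-5.1,0,0,0, -10.2,0,-5.4,0,0,0, -10.2,0,-5.4,0,0,0, -10.2,0,-5.4,0,0,0]'
python3 - <<'E'
from h import *
import pickle
s=get_image("side"); pickle.dump(s,open("im10.pkl","wb"))
crop(s,355,355,405,400,14,"s10.png")
E
python3 d.py .57,-.306,.2,4
```

```text
clock: 12.52
position: [0.5694, -0.3069, 0.2002]
ee_rot: [0.0, 0.999, 0.034, 0.0]
contact_force: [-0.1, 0.1, 0.1]
width: 0.0108
t 12.57 p [ 0.5694 -0.3069  0.2002] F [ 0.13 -0.26 -0.64] w 0.0112 yaw 3.96 tilt [-0.e+00 -1.e-04 -1.e+00]
.57,-.306,.2,4 [0.7, -0.9, 0.2, 0.0, 0.0, -0.0]
```

View pics/s10.png

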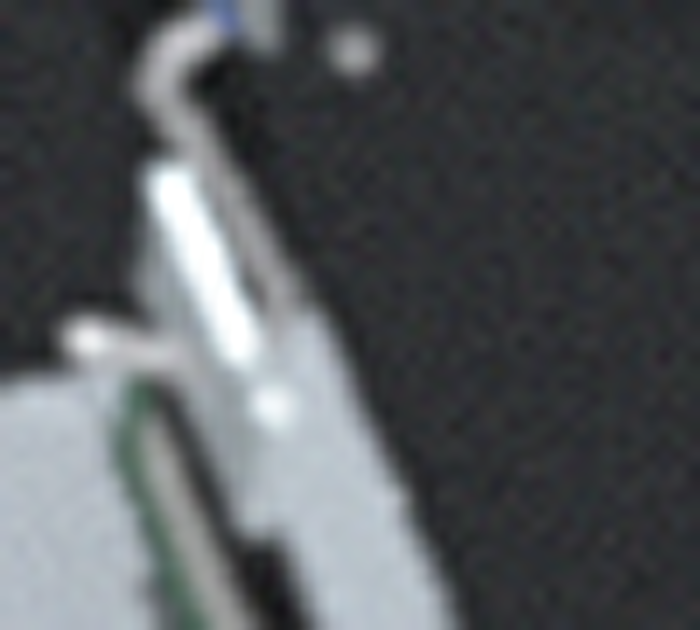

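```bash
python3 -m jog '[0,0,-1.5,0,0,0, 0,0,-3,0,0,0, 0,0,-4.5,0,0,0, 0,0,-5.5,0,0,0, 0,0,-6.5,0,0,0, 0,0,-7.5,0,0,0, 0,0,-7.5,0,0,0, 0,0,-7.5,0,0,0]'
python3 - <<'E'
from h import *
import pickle
s=get_image("side"); 
crop(s,350,345,405,405,10,"s11.png")
E
python3 d.py
```

```text
clock: 13.58
position: [0.5694, -0.3069, 0.2077]
ee_rot: [0.0, 0.999, 0.034, 0.0]
contact_force: [-0.7, 0.4, -2.5]
width: 0.0109
t 13.62 p [ 0.5693 -0.3069  0.2077] F [ 0.5   0.14 -1.64] w 0.011 yaw 3.95 tilt [-0.e+00 -1.e-04 -1.e+00]
```

View pics/s11.png

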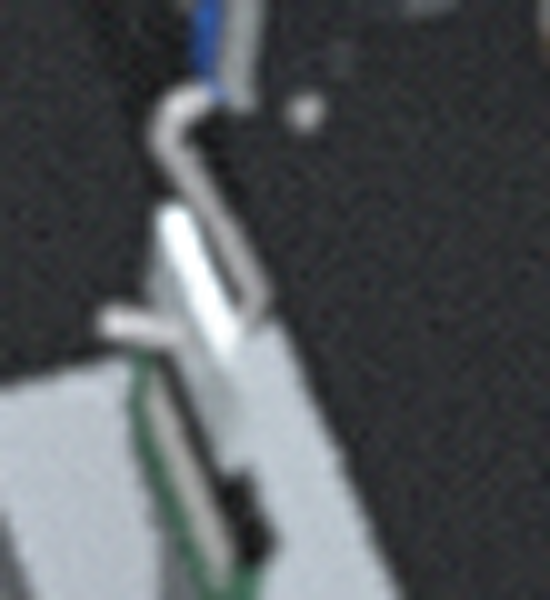

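```bash
python3 -m jog '[0,0,-1.5,0,0,0, 0,0,-4,0,0,0, 0,0,-6.5,0,0,0, 0,0,-9,0,0,0, 0,0,-11.5,0,0,0, 0,0,-14,0,0,0, 0,0,-16,0,0,0, 0,0,-17,0,0,0, 0,0,-17,0,0,0]'
python3 - <<'E'
from h import *
s=get_image("side"); 
crop(s,350,335,405,405,9,"s12.png")
E
python3 d.py
```

```text
clock: 14.75
position: [0.5694, -0.3069, 0.2248]
ee_rot: [0.0, 0.999, 0.034, 0.0]
contact_force: [0.3, -0.3, -1.0]
width: 0.0109
t 14.8 p [ 0.5693 -0.3069  0.2247] F [ 0.57 -0.23 -1.18] w 0.0112 yaw 3.95 tilt [-0.e+00 -1.e-04 -1.e+00]
```

View pics/s12.png

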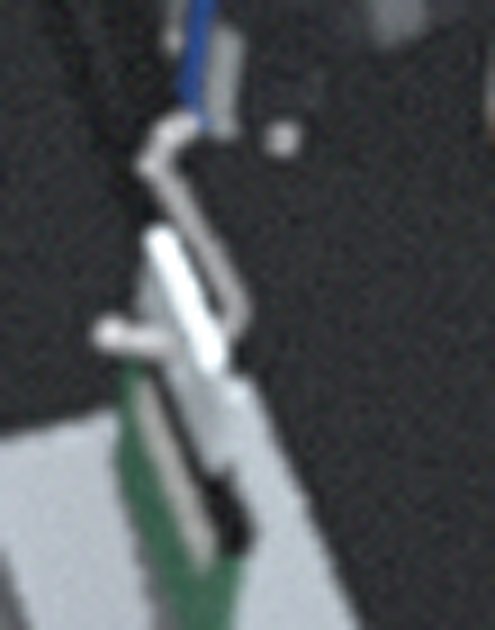

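Rising freely. Continue, slowly past the slot exit, then up to travel height.

```bash
python3 -m jog '[0,0,-2,0,0,0, 0,0,-5,0,0,0, 0,0,-8,0,0,0, 0,0,-11,0,0,0, 0,0,-14,0,0,0, 0,0,-17,0,0,0, 0,0,-20,0,0,0, 0,0,-23,0,0,0, 0,0,-25,0,0,0, 0,0,-26,0,0,0]';python3 -m jog '[0,0,-3,0,0,0, 0,0,-8,0,0,0, 0,0,-15,0,0,0, 0,0,-24,0,0,0, 0,0,-34,0,0,0, 0,0,-44,0,0,0, 0,0,-54,0,0,0, 0,0,-63,0,0,0, 0,0,-68,0,0,0, 0,0,-70,0,0,0]'
python3 - <<'E'
from h import *
s=get_image("side"); t=get_image("top")
crop(s,330,290,420,420,5,"s13.png")
crop(t,380,160,500,280,5,"t13.png")
E
python3 d.py
```

```text
clock: 16.05
position: [0.5694, -0.3069, 0.2509]
ee_rot: [0.0, 0.999, 0.035, 0.0]
contact_force: [0.4, 0.1, -1.8]
width: 0.0111
clock: 17.3
position: [0.5694, -0.3069, 0.321]
ee_rot: [0.0, 0.999, 0.034, 0.0]
contact_force: [-0.3, 0.2, -2.4]
width: 0.0116
t 17.4 p [ 0.5693 -0.3069  0.3207] F [-0.07  0.38 -0.59] w 0.0111 yaw 3.95 tilt [-1.e-04 -0.e+00 -1.e+00]
```

View pics/s13.png

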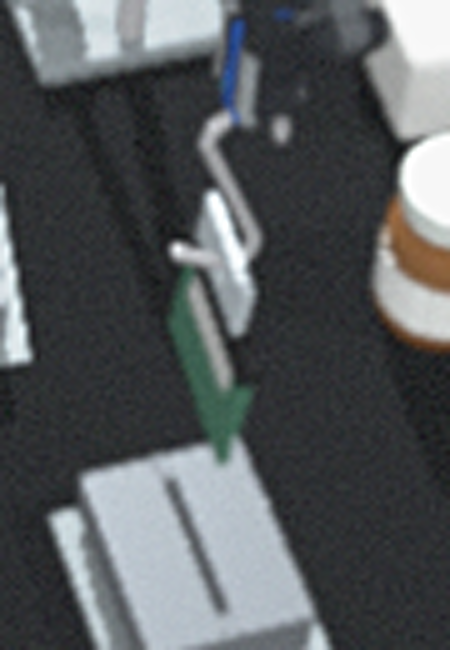

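View pics/t13.png

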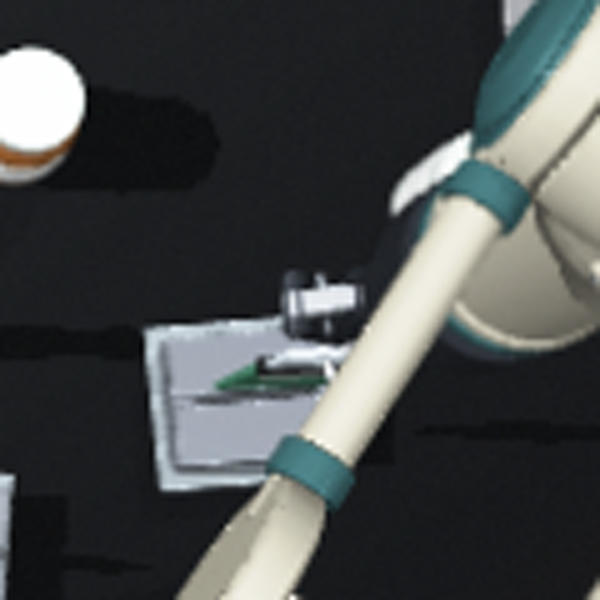

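```bash
python3 -m jog '[0,-2,0,0,0,0, 0,-6,0,0,0,0, 0,-13,0,0,0,0, 0,-23,0,0,0,0, 0,-36,0,0,0,0, 1,-51,0,0,0,0, 1,-67,0,0,0,0, 1,-83,0,0,0,0, 1,-99,0,0,0,0, 1,-115,0,0,0,0]' && python3 -m jog '[0,-16,0,0,0,0, 0,-32,0,0,0,0, 0,-48,0,0,0,0, 1,-64,0,0,0,0, 1,-80,0,0,0,0, 1,-96,0,0,0,0, 1,-112,0,0,0,0, 1,-128,0,0,0,0, 1,-144,0,0,0,0, 1,-160,0,0,0,0]' && python3 -m jog '[0,-16,0,0,0,0, 0,-32,0,0,0,0, 0,-48,0,0,0,0, 1,-64,0,0,0,0, 1,-80,0,0,0,0, 1,-95,0,0,0,0, 1,-108,0,0,0,0, 1,-118,0,0,0,0, 1,-125,0,0,0,0, 1,-129,0,0,0,0]'
python3 - <<'E'
from h import *
s=get_image("side"); t=get_image("top")
crop(s,250,130,400,300,4,"s14.png")
crop(t,180,160,340,290,4,"t14.png")
E
python3 d.py .5452,.10,.318,4 .6032,.10,.29,4
```

```text
clock: 18.65
position: [0.5623, -0.1909, 0.3207]
ee_rot: [0.0, 0.999, 0.035, 0.0]
contact_force: [0.5, 0.6, -2.4]
width: 0.0108
clock: 19.9
position: [0.5523, -0.0313, 0.3207]
ee_rot: [0.0, 0.999, 0.034, 0.0]
contact_force: [-1.1, 0.1, -1.5]
width: 0.011
clock: 21.15
position: [0.5445, 0.0966, 0.3207]
ee_rot: [0.0, 0.999, 0.035, 0.0]
contact_force: [-0.2, -0.9, -1.4]
width: 0.011
t 21.25 p [0.5445 0.0965 0.3207] F [-0.35  0.51 -0.7 ] w 0.011 yaw 3.97 tilt [ 0.e+00 -2.e-04 -1.e+00]
.5452,.10,.318,4 [1.0, -3.4, 2.7, 0.0, 0.0, -0.0]
.6032,.10,.29,4 [58.8, 0.6, 30.7, 0.0, 0.0, -0.0]
```

View pics/s14.png

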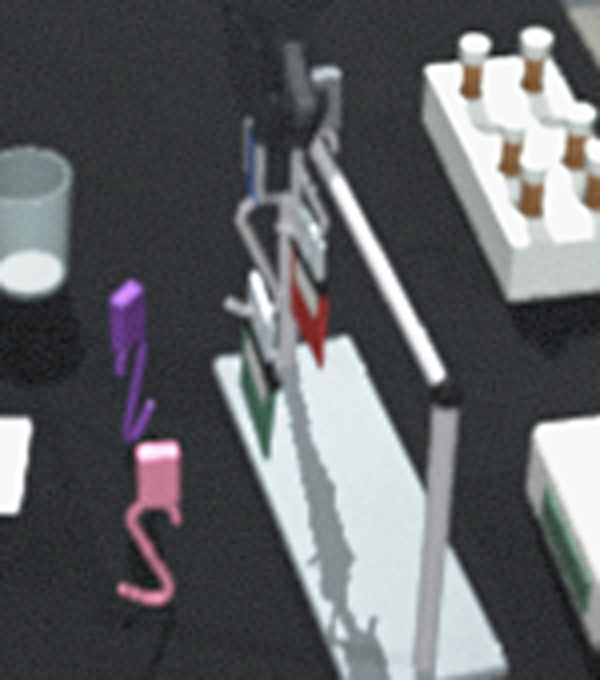

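View pics/t14.png

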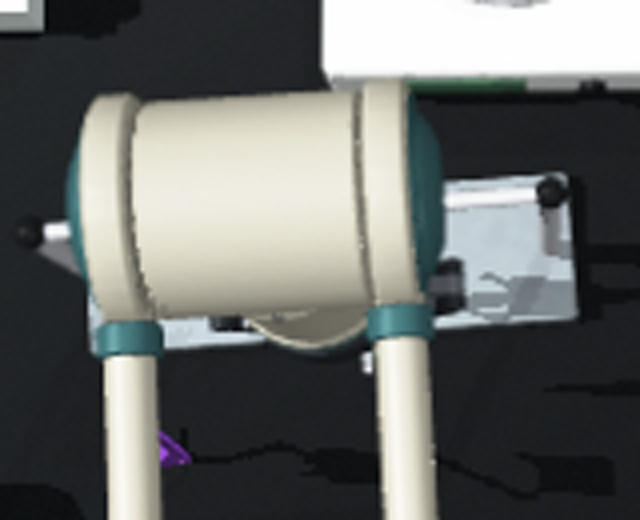

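```bash
python3 -m jog '[2,0,3,0,0,0, 6,0,9,0,0,0, 12,0,17,0,0,0, 20,0,24,0,0,0, 28,0,28,0,0,0, 36,0,30,0,0,0, 44,0,30,0,0,0, 51,0,30,0,0,0, 56,0,30,0,0,0, 58,0,30,0,0,0]' && python3 -m jog '[0,0,0,0,0,0,0,0,0,0,0,0,0,0,0,0,0,0,0,0,0,0,0,0]'
python3 - <<'E'
from h import *
s=get_image("side"); t=get_image("top")
crop(s,290,130,390,280,4,"s15.png")
E
python3 d.py .6032,.10,.289,4 .6142,.10,.2722,4 .6172,.10,.2582,4
```

```text
clock: 22.5
position: [0.6027, 0.1003, 0.2907]
ee_rot: [0.0, 0.999, 0.034, 0.0]
contact_force: [1.0, -0.2, -1.2]
width: 0.0111
clock: 23.0
position: [0.6022, 0.1004, 0.2908]
ee_rot: [0.0, 0.999, 0.035, 0.0]
contact_force: [-1.0, 0.3, 0.0]
width: 0.0114
t 23.1 p [0.6023 0.1003 0.2907] F [-0.1   0.72 -1.08] w 0.0112 yaw 3.95 tilt [ 1.e-04 -1.e-04 -1.e+00]
.6032,.10,.289,4 [0.9, 0.4, 1.7, 0.0, -0.0, -0.0]
.6142,.10,.2722,4 [11.9, 1.2, 18.5, 0.0, -0.0, -0.0]
.6172,.10,.2582,4 [14.8, 1.4, 32.5, 0.0, -0.0, -0.0]
```

View pics/s15.png

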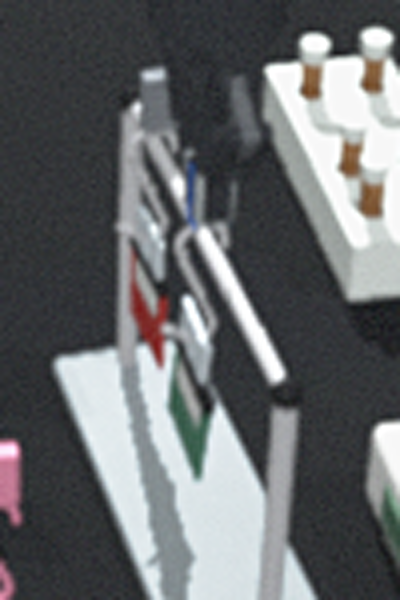

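Clear of the rail; now lower in the reverse of the unhooking path.

```bash
python3 -m jog '[1,0,1,0,0,0, 3,0,4,0,0,0, 6,0,9,0,0,0, 9,0,14,0,0,0, 11.9,0,18.5,0,0,0, 12.5,0,21,0,0,0, 13.3,0,24,0,0,0, 14,0,27,0,0,0, 14.5,0,29,0,0,0, 14.8,0,30.5,0,0,0]'
python3 - <<'E'
from h import *
s=get_image("side")
crop(s,290,130,390,280,4,"s16.png")
E
python3 d.py .6172,.10,.2582,4
```

```text
clock: 24.35
position: [0.6171, 0.1014, 0.2601]
ee_rot: [0.0, 0.999, 0.035, 0.0]
contact_force: [0.1, -0.4, -1.4]
width: 0.0114
t 24.4 p [0.6171 0.1013 0.2599] F [ 0.53  0.66 -1.67] w 0.0114 yaw 3.96 tilt [-2.e-04 -1.e-04 -1.e+00]
.6172,.10,.2582,4 [0.0, 1.4, 1.7, 0.0, 0.0, -0.0]
```

View pics/s16.png

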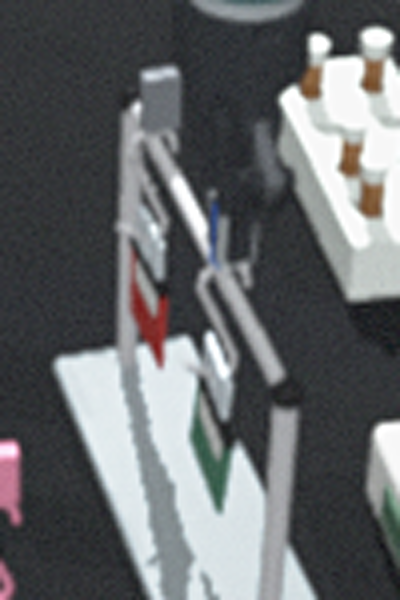

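```bash
python3 -m jog '[0,0,0.6,0,0,0, 0,0,1.2,0,0,0, 0,0,1.7,0,0,0, 0,0,1.7,0,0,0,0,0,1.7,0,0,0,0,0,1.7,0,0,0]'; python3 d.py; python3 -m jog '[0,0,0.2,0,0,0, 0,0,0.4,0,0,0, 0,0,0.4,0,0,0, 0,0,0.4,0,0,0]'; python3 d.py
```

```text
clock: 25.15
position: [0.6171, 0.1013, 0.2585]
ee_rot: [0.0, 0.999, 0.035, 0.0]
contact_force: [-0.1, -0.3, -0.9]
width: 0.0113
t 25.15 p [0.6171 0.1013 0.2585] F [-0.14 -0.33 -0.94] w 0.0113 yaw 3.95 tilt [ 1.e-04 -1.e-04 -1.e+00]
clock: 25.65
position: [0.6172, 0.1013, 0.2583]
ee_rot: [0.0, 0.999, 0.034, 0.0]
contact_force: [-0.5, -0.1, 1.0]
width: 0.0113
t 25.65 p [0.6172 0.1013 0.2583] F [-0.55 -0.1   1.02] w 0.0113 yaw 3.95 tilt [ 4.e-04 -1.e-04 -1.e+00]
```

```bash
python3 -m jog '[0,0,0,0,0,0,0,0,0,0,0,0,0,0,0,0,0,0]' 0.82 20; python3 -m jog '[0,0,0,0,0,0,0,0,0,0,0,0,0,0,0,0,0,0,0,0,0,0,0,0]' 0.65
python3 - <<'E'
from h import *
s=get_image("side")
crop(s,290,130,390,280,4,"s17.png")
E
python3 d.py
```

```text
clock: 26.02
position: [0.6171, 0.1013, 0.2581]
ee_rot: [0.0, 0.999, 0.034, 0.0]
contact_force: [0.3, -0.5, 0.4]
width: 0.0155
clock: 26.52
position: [0.6171, 0.1013, 0.2581]
ee_rot: [0.0, 0.999, 0.034, 0.0]
contact_force: [0.2, -0.4, 0.1]
width: 0.0297
t 26.57 p [0.6171 0.1013 0.2581] F [ 0.56  0.57 -0.76] w 0.0298 yaw 3.95 tilt [ 1.e-04 -1.e-04 -1.e+00]
```

View pics/s17.png

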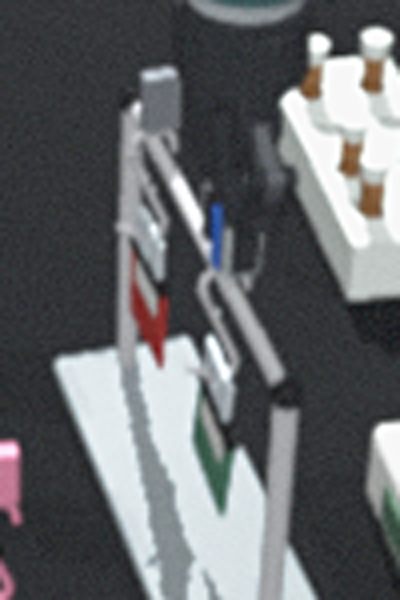

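```bash
python3 -m jog '[0,0,0,0,0,0,0,0,0,0,0,0,0,0,0,0,0,0]' 0.5; python3 -m jog '[0,0,-4,0,0,0, 0,0,-12,0,0,0, 0,0,-25,0,0,0, 0,0,-45,0,0,0, 0,0,-65,0,0,0, 0,0,-85,0,0,0, 0,0,-105,0,0,0,0,0,-120,0,0,0,0,0,-120,0,0,0]'; python3 -m jog '[0,0,0,0,0,0,-50,0,0,0,0,0,-110,0,0,0,0,0,-170,0,0,0,0,0,-200,0,0,0,0,0,-200,0,0,0,0,0,-200,0,0,0,0,0,-200,0,0,0,0,0]'
python3 - <<'E'
from h import *
import pickle
s=get_image("side");t=get_image("top"); pickle.dump((s,t),open("im18.pkl","wb"))
crop(s,290,130,390,280,4,"s18.png"); cv2.imwrite("pics/s18f.png",s["frame"][:,:,::-1]); cv2.imwrite("pics/t18f.png",t["frame"][:,:,::-1])
E
python3 d.py
```

```text
clock: 26.95
position: [0.6171, 0.1014, 0.2581]
ee_rot: [0.0, 0.999, 0.034, 0.0]
contact_force: [-0.6, 0.3, 0.7]
width: 0.0426
clock: 28.08
position: [0.6176, 0.1014, 0.3799]
ee_rot: [-0.0, 0.999, 0.035, 0.002]
contact_force: [0.1, 0.1, -0.6]
width: 0.0428
clock: 29.08
position: [0.4187, 0.0876, 0.3775]
ee_rot: [0.0, 0.999, 0.034, -0.0]
contact_force: [-0.1, -0.3, -0.7]
width: 0.0427
t 29.18 p [0.4186 0.0876 0.3775] F [ 0.17 -0.73 -0.69] w 0.0429 yaw 3.95 tilt [-1.e-03 -2.e-04 -1.e+00]
```

View pics/s18.png

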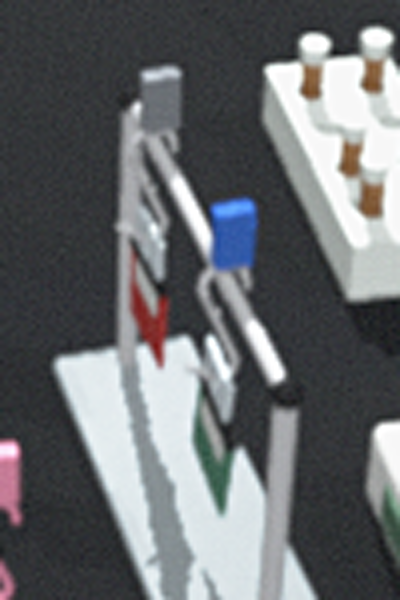

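View pics/t18f.png

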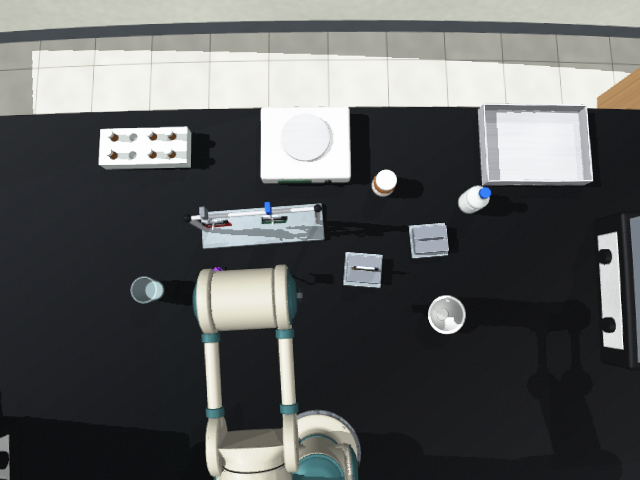

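View pics/s18f.png

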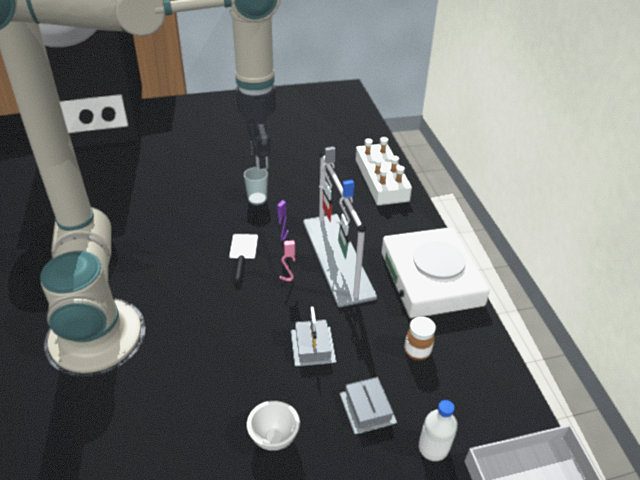

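```bash
python3 -m jog '[0,0,0,0,0,0,0,0,0,0,0,0,0,0,0,0,0,0,0,0,0,0,0,0,0,0,0,0,0,0,0,0,0,0,0,0,0,0,0,0,0,0,0,0,0,0,0,0]' >/dev/null
python3 - <<'E'
from h import *
import pickle
s0,t0=pickle.load(open("im18.pkl","rb"))
s=get_image("side");t=get_image("top")
for a,b,x in ((s0,s,(320,170,370,265)),(t0,t,(185,195,330,250))):
    d=cv2.absdiff(cv2.GaussianBlur(a["frame"],(3,3),0),cv2.GaussianBlur(b["frame"],(3,3),0))[x[1]:x[3],x[0]:x[2]]; print(d.max(),d.mean())
def blue(im,x):
    f=im["frame"].astype(int)[x[1]:x[3],x[0]:x[2]]; m=(f[:,:,2]>f[:,:,0]+60)&(f[:,:,2]>120); v,u=np.nonzero(m); return u.mean()+x[0],v.mean()+x[1]
print("tab",tri(s,blue(s,(330,170,365,210)),t,blue(t,(255,195,280,225))))
sign_off()
E
```

```text
6 0.8456842105263158
2 0.2723092998955068
tab (array([0.6182179 , 0.10097428, 0.25957978]), np.float64(0.00027458104625515794))
the job is handed in; nothing more can be done
```

I took the blue-tab hook off the rail and passed its tip through the green plate's hole from the far side. I then lifted the plate out of its holder on the hook, hung the hook back on the bar at about y = 0.10 m, and moved the arm clear. The job was handed in at about 30 s of the 72 s allowed.

**Position:** The last pictures show the plate hanging by its hole in the lower bend. The tab is about 35 mm above the bar axis and 4 mm from over it, inside the limits.

**At rest:** Two pairs of frames about 1 s apart differed only by noise, so hook and plate look still.

**Force on the plate:** The wrist force read 2.5 N or less in every reading taken while the hook was in the plate. It was read only at the end of each move, so brief peaks between readings would not show.

**Bystanders:** By eye, the yellow and red plates, beaker, jar, bottle, mortar and spatula stand where they were. I did not measure them.

**Disagreement:** The side camera sat about 1.4 pixels (roughly 3 mm) off the arm's own position. The same shift appeared on hook and plate, so I allowed for it, and the tip went through at the first try.

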